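# Shift the sieve shaker into third gear

### The arm

A 6-joint arm with a two-finger parallel gripper is mounted at the origin on a cart in front of the work surface, level with it; the furniture and walls round the work are solid. World frame = base frame: x ahead of the robot, y to its left, z up, the work surface at z = 0. Lengths are in m, angles in degrees, forces in N, time in s.
With the tool pointing down it reaches from about 0.3 to 0.75 m from the base axis. Payload 8.5 kg.
Tool frame: the origin (TCP) lies at the very end of the fingers, on their centre line; the grasp point (between the pads) lies 19 mm behind it; y points along the fingers, z is the direction in which the jaws open and shut, and the axes are right-handed (so a half turn about y gives the same grasp; the last joint's range is limited). The gripper opens to 85 mm and grips with 20 to 120 N. Pads are 22 mm wide; open, the fingers measure 114 mm over their backs; the gripper's body (76 mm by 85 mm) begins 54 mm behind the grasp point. The pads swing forward as they close: fully open they stand 13 mm farther back than shut.
Start: joints at [63.868, 21.807, 74.336, -0, 83.858, -12.336], TCP at [0.131, 0.534, 0.231] pointing down, gripper open.
Joint ranges: [-178.18, 178.18], [-50.72, 133.34], [12.68, 142.11], [-81.47, 261.47], [9.98, 163.14], [-165.26, 165.26]. Speed limits (degrees/s): [136.94, 136.94, 180, 180, 180, 180].

### API

Orientations are given as a 3x3 rotation matrix whose columns are the frame's x, y, z axes.
In Python, from rig import env gives the robot as it stands. The module is installed in compiled form; this text tells all that it offers.
- The arm moves only by the tool servo_tool, never from a script. Its argument "rows" is one flat list of numbers, 7 for each row, row after row: the opening, from 0 (shut) to 1 (fully open), then the shift along the world's x, y, z in m, then the turn, a rotation vector about the world's x, y, z in degrees. A call has 1 to 10 rows; each row shifts and turns the commanded pose from where the row before left it; what a row does not reach is not made up. A row lasts 1/12 s, in which the tool goes at most 41.7 mm and 7.16 degrees, less where a joint would pass 70% of its speed; a pose out of reach is approached as far as the arm can. A call with a gripper value outside its range is refused whole. The fingers move at their own pace and stop on an object; "force" is the grip in N (left out, the last holds). Time passes only in rows, so rows that do not move let the fingers close. It gives the time, the measured TCP pose, the force and the opening at its end, in the units of the state.
- env.observe(): the state, without advancing time (a new reading comes with each control period).
- env.get_image(name): name is "side" or "top"; returns the picture (400x640x3 uint8, red, green, blue); there is no depth.
- env.camera_model(name): a dict with "camera_matrix" (3x3 intrinsics, pixels), "k1" (the pictures are not rectified: a ray, as slopes to the right and down, at radius r is drawn at 1 + k1 r^2 times it, then the intrinsics apply), "R" (3x3) and "t" (3): a world point X has camera coordinates R X + t. Camera axes: x right, y down, z forward; pixel columns grow to the right and rows downward; lengths in m; the calibration is good to about 2 mm. A picture is of the moment at which its call begins. camera_model takes no time and is no camera call.
- env.close_job(): hands the job in, once; it reports no verdict.
The state is a dict: "time_s": time; "q": joint angles; "qvel": joint speeds; "joint_efforts": joint torques, N m; "position": TCP position; "tool_rot": TCP orientation; "ft_force": force on the tool from outside, world axes, zero at the start; "wrist_torque": the same for the moment, N m; "grip_width": finger opening in m.
Only numpy, scipy, OpenCV 4.12 (cv2) and the standard library are available. Lean on these libraries where they do the work, as an engineer would, in place of code of your own. Each camera call takes 0.05 s, during which the arm holds its last target.

### The job

The sieve shaker's red gear lever stands in first gear, the left forward slot of its H-shaped gate (one dot). Shift it to third by pushing it with your fingertips: back towards you out of the slot, across the middle passage to the right, then forward, fully home into the third slot (three dots), and let go. Only push the lever, never pinch it, and leave the jar, tin, weight, stopper and timer standing round the shaker alone.

Things in the scene. Friction and masses are not known exactly. Their poses are not given: they have to be found in the camera images.
- shaker: Grey-blue bench sieve shaker, fixed during the run. Origin on the worktop under the centre of its H gate; its x points forward (away from the operator), y to the operator's left, z up; yawed by up to 0.25 rad. The console round the origin measures 130 mm (x) by 124 mm (y) by 80 mm high. Slots: first = left forward, second = left near, third = right forward, fourth = right near.
- gate_centre (a point): Centre of the H on top of the flat aluminium gate plate, 80 mm above the worktop; shaker axes. Two legs along x, 16 mm wide, at y = +18 and -18 mm, run from x = -27 to +27 mm; they are joined only by a passage along y at x = 0, 18 mm wide, corners rounded 3 mm. Beyond the end of each slot are 1, 2, 3 or 4 black dots.
- knob (a point): Centre of the lever's red upright grip, 32 mm in diameter, reaching 30 mm below and 32 mm above this point along the lever. The lever, a 10 mm steel rod, pivots at x = y = 0, z = 20 mm of the shaker; this point is 110 mm from the pivot, the gate 56 mm, so the grip moves about twice as far as the rod in the gate. It stays where it is left; about 3 N at the grip moves it.
- third_slot (a point): Where the knob point is when the lever stands fully home in the middle of the third slot (fixed on the shaker). Keep clear of what stands beyond it, in the shaker's frame: the shaker base at x = 120 to 380, y = +-140 mm, with a 203 mm wide sieve stack centred at x = 250 mm, 166 mm high with its clamp bar, and two clamp rods at y = +-117 mm up to z = 190 mm.
- lever_fore (a joint): Lean of the lever forward along the shaker's x, rad: 0 in the cross passage (which leaves +-0.07 of play), +0.37 at the end of a forward slot, -0.37 at the end of a near slot.
- lever_side (a joint): Lean of the lever to the right (the shaker's -y), rad: about -0.31 in the left leg, +0.31 in the right leg (about +-0.05 of play).
- jar: Loose screw-cap sample jar with a blue cap, 64 mm diameter, 85 mm high, left of the console; origin centre of its underside. Leave alone.
- tin: Loose round white moisture tin, 62 mm diameter, 34 mm high, right of the console; origin centre of its underside. Leave alone.
- weight: Loose brass check weight, 30 mm diameter, 42 mm high, near right of the console; origin centre of its underside. Leave alone.
- stopper: Loose red-brown rubber stopper, 33 mm diameter, 30 mm high, near left of the console; origin centre of its underside. Leave alone.
- timer: Loose white lab timer lying flat, 64 x 64 x 17 mm, far right of the console; origin centre of its underside. Leave alone.

How it is judged:
By the outcome, as a careful person would: the job done as asked, in the order asked, and still so for the second after the job is handed in, with the robot touching nothing.
It also fails if it takes over 64 s, if anything falls off the work surface, if the arm or the gripper's body presses on something with over 40 N, if the wrist force passes 120 N, or if a joint passes its speed limit or range.

## Working session

There is one attempt and no reset: what is moved stays moved. The work goes in short steps, Python scripts to look and compute and a tool call to move; the robot and the scene stay as the last step left them, time stands still between calls to the robot, and variables do not carry over. Pictures are saved under pics/ and viewed, and the job is handed in when it is done.

Besides the shell and the picture viewer there is one more tool, called after "Emit:" as name(argument=value, ...), one argument or row to a line, values as JSON. servo_tool: Moves the arm, as the interface text tells. Its arguments: {"type":"object","properties":{"rows":{"type":"array","items":{"type":"number"}},"force":{"type":"number"}},"required":["rows"]}

```bash
mkdir -p pics; python3 - <<'E'
from rig import env
import cv2,numpy as np
for n in ["side","top"]:
    im=env.get_image(n); cv2.imwrite(f"pics/{n}0.png",im[:,:,::-1])
    m=env.camera_model(n); print(n,m)
s=env.observe(); print(s)
E
```

```text
side {'camera_matrix': array([[425.19420873,   0.        , 318.74816369],
       [  0.        , 425.19420873, 205.40601603],
       [  0.        ,   0.        ,   1.        ]]), 'k1': 0.027445263006363987, 'R': array([[ 0.79619816, -0.60503496,  0.00109043],
       [-0.36729266, -0.48477083, -0.79378419],
       [ 0.4807958 ,  0.631609  , -0.60819854]]), 't': array([-0.48147622,  0.29986986,  0.645956  ])}
top {'camera_matrix': array([[362.00083961,   0.        , 317.78944969],
       [  0.        , 362.00083961, 196.75256659],
       [  0.        ,   0.        ,   1.        ]]), 'k1': -0.014240329836672741, 'R': array([[ 1.57300253e-03, -9.99998729e-01,  2.59716463e-04],
       [-9.81821342e-01, -1.59370385e-03, -1.89800717e-01],
       [ 1.89800890e-01,  4.35618414e-05, -9.81822601e-01]]), 't': array([0.00152954, 0.58732817, 0.93017783])}
{'time_s': 0.1, 'q': array([ 6.38663514e+01,  2.18378124e+01,  7.43781921e+01,  1.51978886e-03,
        8.38595589e+01, -1.23365358e+01]), 'qvel': array([-0.01799001, -0.08153686, -0.17878406,  0.00886293,  0.00438436,
        0.02958173]), 'joint_efforts': array([ 3.83107850e-03, -4.49220800e+01, -2.31659567e+01, -1.44706000e-04,
        3.67528643e-03,  1.00269116e-06]), 'position': array([0.13105247, 0.53389225, 0.23078019]), 'tool_rot': array([[ 9.71145525e-01, -6.04577990e-04,  2.38486905e-01],
       [-2.38487473e-01, -1.17238948e-03,  9.71144866e-01],
       [-3.07533273e-04, -9.99999130e-01, -1.28274507e-03]]), 'ft_force': array([ 0.07634089,  0.95729855, -0.20846069]), 'wrist_torque': array([-0.01053486,  0.03973583, -0.05144106]), 'grip_width': 0.08558345220735583}
```

View pics/side0.png

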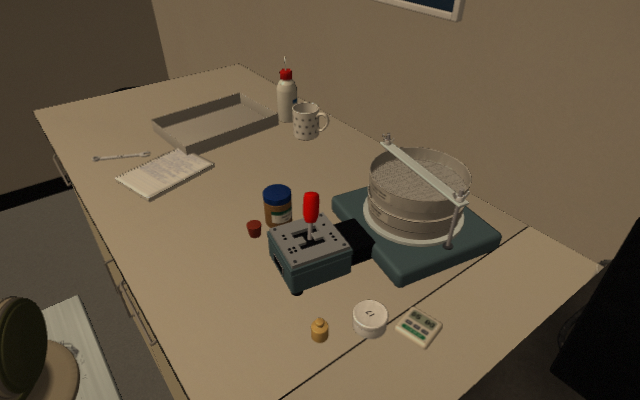

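View pics/top0.png

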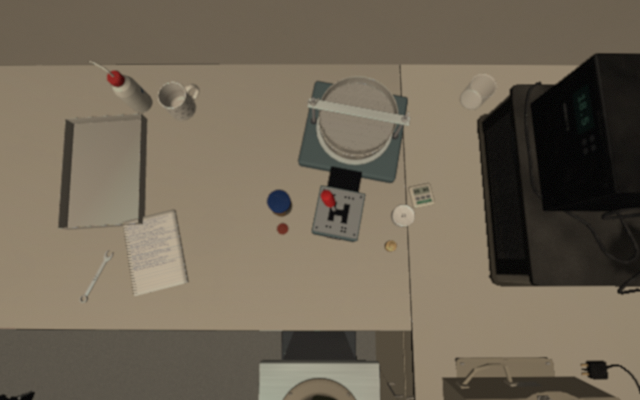

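```bash
cat > h.py <<'E'
import numpy as np,cv2
from rig import env
def M(n):
    m=env.camera_model(n); return m["camera_matrix"],m["k1"],m["R"],m["t"]
def proj(n,X):
    K,k,R,t=M(n); c=np.atleast_2d(X)@R.T+t; s=c[:,:2]/c[:,2:]; s=s*(1+k*(s**2).sum(1,keepdims=True))
    return s*K[0,0]+K[:2,2]
def ray(n,p):
    K,k,R,t=M(n); p=np.atleast_2d(np.asarray(p,float)); d=(p-K[:2,2])/K[0,0]; s=d.copy()
    for _ in range(20): s=d/(1+k*(s**2).sum(1,keepdims=True))
    D=np.c_[s,np.ones(len(s))]@R; return -R.T@t, D/np.linalg.norm(D,axis=1,keepdims=True)
def onz(n,p,z):
    o,D=ray(n,p); return o+D*((z-o[2])/D[:,2:])
def tri(p,q):
    o1,d1=ray("side",p);o2,d2=ray("top",q);d1=d1[0];d2=d2[0]
    a=np.linalg.lstsq(np.c_[d1,-d2],o2-o1,rcond=None)[0]
    A=o1+a[0]*d1;B=o2+a[1]*d2; return (A+B)/2,np.linalg.norm(A-B)
E
python3 - <<'E'
import cv2
t=cv2.imread("pics/top0.png");s=cv2.imread("pics/side0.png")
cv2.imwrite("pics/tz.png",cv2.resize(t[170:250,300:380],None,fx=7,fy=7,interpolation=cv2.INTER_CUBIC))
cv2.imwrite("pics/sz.png",cv2.resize(s[180:300,255:385],None,fx=5,fy=5,interpolation=cv2.INTER_CUBIC))
E
```

```text
(no output)
```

View pics/tz.png

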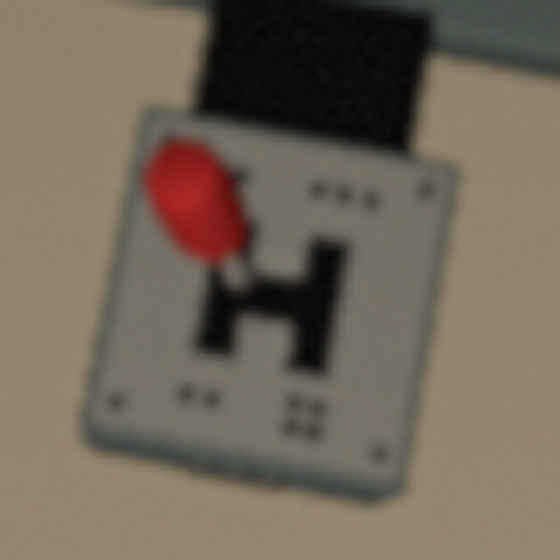

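View pics/sz.png

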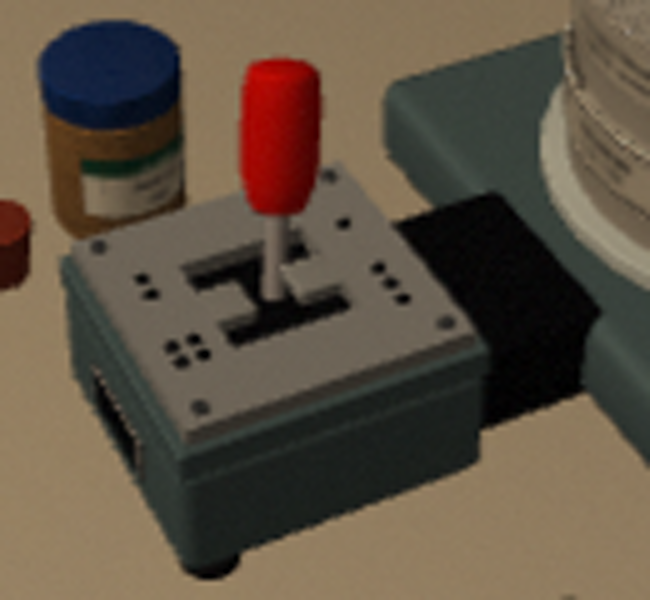

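```bash
python3 - <<'E'
from h import *
f=lambda P,k,o:(np.array(P,float)+.5)/k-.5+np.array(o)
W=onz("top",f([[117,401],[427,189],[379,453],[312,238],[350,243],[290,370],[325,377],[195,347],[232,353]],7,(300,170)),.08)
S=onz("side",f([[98,246],[447,322],[201,407],[330,175]],5,(255,180)),.08)
for n,B,T,R in (("top",W[0],W[1],W[2]),("side",S[0],S[1],S[2])):
    d=(T-R)[:2]; print(n,"centre",(B+T)[:2]/2,"yaw",np.arctan2(d[1],d[0]), np.linalg.norm(d))
    d=(B-R)[:2]; print("yaw2",np.arctan2(d[1],d[0])-np.pi/2,np.linalg.norm(d))
print((S[2]+S[3])[:2]/2)
print("H",W[3:,:2])
# red
for n in ("side","top"):
    im=cv2.imread(f"pics/{n}0.png").astype(int)
    m=((im[:,:,2]>110)&(im[:,:,1]<60)&(im[:,:,0]<60)).astype(np.uint8)
    k,l,st,c=cv2.connectedComponentsWithStats(m)
    print(n,[(st[i],c[i]) for i in range(1,k) if st[i][4]>15])
# things
h=f
pts={"jar":("top",(279,201),.085),"tin":("top",(403,215.5),.034),"weight":("top",(391,246),.04),"stopper":("top",(282.5,228.5),.03),"timer":("top",(422,195),.017)}
for k,(n,p,z) in pts.items(): print(k,onz(n,p,z)[0])
E
```

```text
top centre [ 0.54295758 -0.05250661] yaw -0.19662096267862933 0.10213968988373287
yaw2 -0.1949074827100148 0.09949339801608223
side centre [ 0.54298584 -0.04766842] yaw -0.1886390211656982 0.10243076939832957
yaw2 -0.18568469265000176 0.1004889285645415
[ 0.54316511 -0.04800306]
H [[ 0.56445116 -0.06736474]
 [ 0.56255441 -0.08171784]
 [ 0.51424963 -0.05851121]
 [ 0.51163468 -0.07159175]
 [ 0.52286909 -0.02294807]
 [ 0.52062506 -0.0368197 ]]
side [(array([280,  69,  11,   8,  51], dtype=int32), array([283.76470588,  71.8627451 ])), (array([303, 192,  15,  31, 310], dtype=int32), array([308.39677419, 205.24516129]))]
top [(array([108,  71,  11,  15, 108], dtype=int32), array([113.50925926,  77.71296296])), (array([321, 190,  13,  17, 146], dtype=int32), array([327.04109589, 197.95205479]))]
jar [0.57018685 0.10479122 0.085     ]
tin [ 0.53926269 -0.23299357  0.034     ]
weight [ 0.45525622 -0.19556054  0.04      ]
stopper [0.50323204 0.09947087 0.03      ]
timer [ 0.60046528 -0.29364614  0.017     ]
```

Emit:
servo_tool(
  rows=[0,0.02,-0.022,0,0,0,0.3,0,0.02,-0.022,0,0,0,0.3,0,0.02,-0.022,0,0,0,0.3,0,0.02,-0.022,0,0,0,0.3,0,0.02,-0.022,0,0,0,0.3,0,0.02,-0.022,0,0,0,0.3,0,0.02,-0.022,0,0,0,0.3,0,0.02,-0.022,0,0,0,0.3,0,0.02,-0.022,0,0,0,0.3,0,0.02,-0.022,0,0,0,0.3],
  force=30,
)

```text
time_s: 0.93
position: [0.3318, 0.3128, 0.2311]
tool_rot: [[0.982, -0.0, 0.187], [-0.187, -0.0, 0.982], [-0.0, -1.0, -0.0]]
ft_force: [-0.3, 0.3, -0.4]
grip_width: 0.0002
```

```bash
python3 - <<'E'
from h import *
im=cv2.imread("pics/top0.png")
print("knob tri",tri((308.4,205.2),(327.04,197.95)))
c=np.array([.5425,-.05]);a=-.191;R=np.array([[np.cos(a),-np.sin(a)],[np.sin(a),np.cos(a)]])
P,d=tri((308.4,205.2),(327.04,197.95)); print("shaker frame",R.T@(P[:2]-c))
for n,p in (("A in front of first",(.105,.034)),("third knob",(.038,-.0314))): print(n,c+R@p)
print(env.observe()["position"],env.observe()["grip_width"],env.observe()["time_s"])
E
```

```text
knob tri (array([ 0.5677955 , -0.0195574 ,  0.12835058]), np.float64(0.005640644161641096))
shaker frame [0.01905625 0.03469111]
A in front of first [ 0.65204515 -0.03655158]
third knob [ 0.57384796 -0.08804294]
[0.33176261 0.31282768 0.23114075] 0.00016111626552143242 0.9333
```

Emit:
servo_tool(
  rows=[0,0.02,-0.022,0,0,0,0,0,0.02,-0.022,0,0,0,0,0,0.02,-0.022,0,0,0,0,0,0.02,-0.022,0,0,0,0,0,0.02,-0.022,0,0,0,0,0,0.02,-0.022,0,0,0,0,0,0.02,-0.022,0,0,0,0,0,0.02,-0.022,0,0,0,0,0,0.02,-0.022,0,0,0,0,0,0.02,-0.022,0,0,0,0],
)

```text
time_s: 1.77
position: [0.5318, 0.0928, 0.231]
tool_rot: [[0.982, -0.001, 0.188], [-0.188, 0.0, 0.982], [-0.001, -1.0, -0.0]]
ft_force: [0.2, 0.5, 0.0]
grip_width: -0.0001
```

Emit:
servo_tool(
  rows=[0,0.02,-0.022,0,0,0,0,0,0.02,-0.022,0,0,0,0,0,0.02,-0.022,0,0,0,0,0,0.02,-0.022,0,0,0,0,0,0.02,-0.022,0,0,0,0,0,0.02,-0.02,0,0,0,0,0,0,0,0,0,0,0,0,0,0,0,0,0,0],
)

```text
time_s: 2.43
position: [0.6514, -0.0369, 0.23]
tool_rot: [[0.982, -0.002, 0.189], [-0.189, 0.0, 0.982], [-0.002, -1.0, 0.0]]
ft_force: [-0.7, -0.3, 0.9]
grip_width: 0.0001
```

```bash
python3 - <<'E'
from h import *
t=env.get_image("top")[:,:,::-1];s=env.get_image("side")[:,:,::-1]
print(env.observe()["position"],env.observe()["ft_force"])
a=cv2.resize(t[130:260,270:400],(520,520));b=cv2.resize(s[100:300,240:400],(416,520))
cv2.imwrite("pics/a1.png",cv2.resize(np.hstack([a,b]),None,fx=.85,fy=.85))
E
```

```text
[ 0.65068882 -0.03533616  0.23105129] [ 0.19062394 -0.86858342  0.06592507]
```

View pics/a1.png

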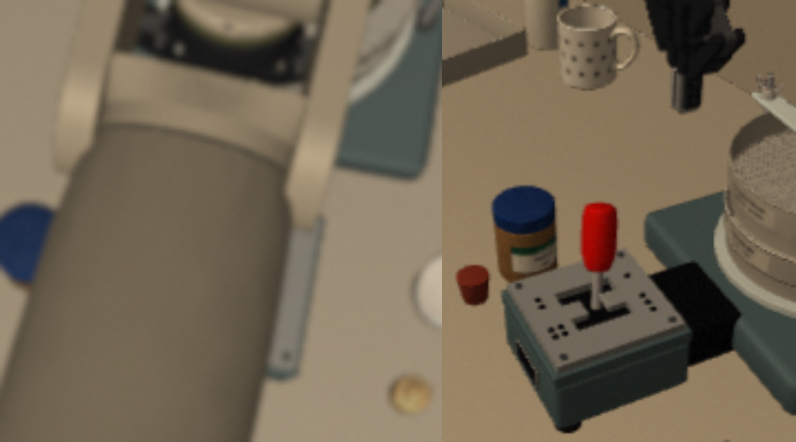

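Emit:
servo_tool(
  rows=[0,0,0,-0.02,0,0,0,0,0,0,-0.02,0,0,0,0,0,0,-0.02,0,0,0,0,0,0,-0.02,0,0,0,0,0,0,-0.015,0,0,0,0,0,0,-0.01,0,0,0,0,0,0,0,0,0,0],
)

```text
time_s: 3.12
position: [0.6499, -0.0349, 0.1246]
tool_rot: [[0.982, -0.004, 0.186], [-0.186, 0.001, 0.982], [-0.004, -1.0, 0.0]]
ft_force: [-0.4, -0.8, -0.1]
grip_width: 0.0
```

```bash
python3 - <<'E'
from h import *
s=env.get_image("side")[:,:,::-1]
print(env.observe()["position"],env.observe()["ft_force"],proj("side",env.observe()["position"]))
cv2.imwrite("pics/a2.png",cv2.resize(s[130:290,250:410],None,fx=3.7,fy=3.7,interpolation=cv2.INTER_CUBIC))
E
```

```text
[ 0.65065047 -0.0351578   0.12613171] [ 0.50882071 -0.9848974   0.25944818] [[347.42256271 194.43315341]]
```

View pics/a2.png

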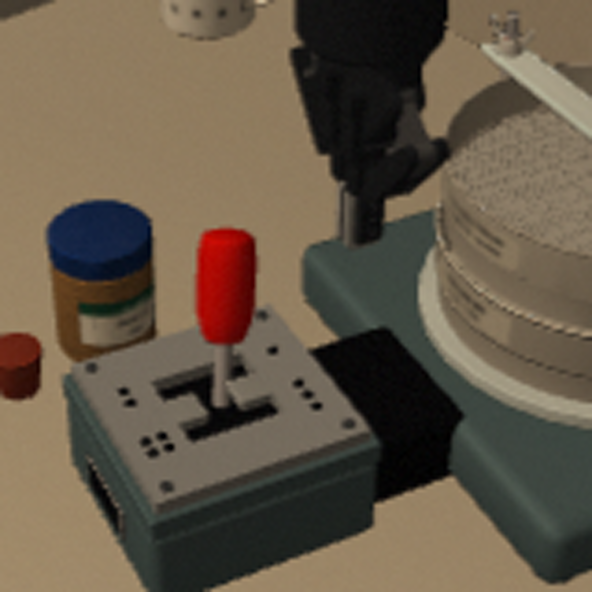

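Emit:
servo_tool(
  rows=[0,-0.0098,0.0019,-0.002,0,0,0,0,-0.0098,0.0019,-0.002,0,0,0,0,-0.0098,0.0019,0,0,0,0,0,-0.0049,0.001,0,0,0,0,0,-0.0049,0.001,0,0,0,0,0,-0.0049,0.001,0,0,0,0,0,-0.0049,0.001,0,0,0,0],
)

```text
time_s: 3.75
position: [0.6021, -0.0261, 0.1229]
tool_rot: [[0.982, 0.001, 0.187], [-0.187, -0.0, 0.982], [0.001, -1.0, -0.0]]
ft_force: [0.7, -0.6, 0.0]
grip_width: 0.0
```

```bash
cat >> h.py <<'E'
C=np.array([.5425,-.05]);A=-.191;RS=np.array([[np.cos(A),-np.sin(A)],[np.sin(A),np.cos(A)]])
def look(name):
    s=env.get_image("side")[:,:,::-1]; o=env.observe()
    print(o["time_s"],"shaker pos",np.round(RS.T@(o["position"][:2]-C),4),o["position"][2],"F",np.round(RS.T@o["ft_force"][:2],1))
    cv2.imwrite(f"pics/{name}.png",cv2.resize(s[130:290,250:410],None,fx=3.7,fy=3.7,interpolation=cv2.INTER_CUBIC))
E
python3 -c "
from h import *
look('a3')"
```

```text
3.8 shaker pos [0.0532 0.0348] 0.12271336940057465 F [-0.2 -0.7]
```

View pics/a3.png

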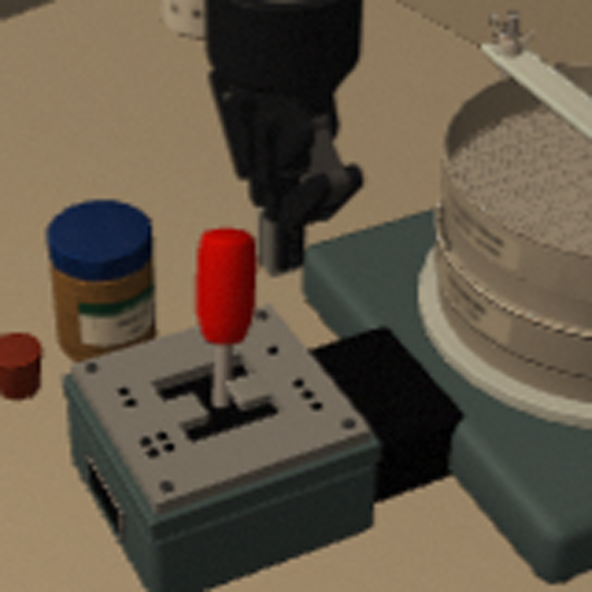

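Emit:
servo_tool(
  rows=[0,-0.0039,0.0008,0,0,0,0,0,-0.0039,0.0008,0,0,0,0,0,-0.0039,0.0008,0,0,0,0,0,0,0,0,0,0,0],
)

```text
time_s: 4.13
position: [0.5902, -0.0238, 0.1226]
tool_rot: [[0.982, 0.001, 0.187], [-0.187, -0.0, 0.982], [0.001, -1.0, -0.0]]
ft_force: [2.6, -0.2, 1.5]
grip_width: -0.0001
```

Emit:
servo_tool(
  rows=[0,-0.0039,0.0008,0,0,0,0,0,-0.0039,0.0008,0,0,0,0,0,-0.0039,0.0008,0,0,0,0,0,0,0,0,0,0,0],
)

```text
time_s: 4.47
position: [0.5778, -0.0211, 0.1222]
tool_rot: [[0.982, -0.001, 0.187], [-0.187, 0.0, 0.982], [-0.001, -1.0, -0.0]]
ft_force: [1.5, -0.1, 0.4]
grip_width: 0.0003
```

```bash
python3 -c "
from h import *
look('a4')"
```

```text
4.5167 shaker pos [0.0293 0.035 ] 0.12211366099575033 F [-0.3  0.7]
```

View pics/a4.png

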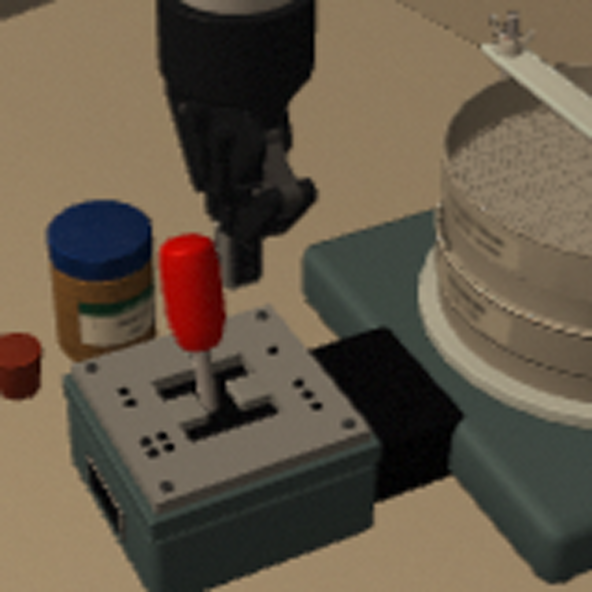

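```bash
cat >> h.py <<'E'
from scipy.optimize import least_squares
def kn(f,s,L=.111):
    d=np.array([np.tan(f),-np.tan(s),1]);d/=np.linalg.norm(d);d*=L
    return np.r_[C+RS@d[:2],.02+d[2]]
def lever():
    im=env.get_image("side").astype(int)
    m=((im[:,:,0]>90)&(im[:,:,1]<60)&(im[:,:,2]<60)).astype(np.uint8); m[:150]=0; m[:,:285]=0
    k,l,st,c=cv2.connectedComponentsWithStats(m); i=1+np.argmax(st[1:,4]); p=c[i]
    r=least_squares(lambda v:(proj("side",kn(*v))[0]-p),[0,0]); print("knob px",p,st[i],"fore,side",np.round(r.x,3)); return r.x
E
python3 -c "
from h import *
lever()
for f in (-.07,0,.07,.37):
  for s in (-.31,.31): print(f,s,proj('side',kn(f,s))[0])
"
```

```text
knob px [300.41823056 207.57908847] [293 193  15  32 373] fore,side [ 0.017 -0.379]
-0.07 -0.31 [297.6281233  209.96884035]
-0.07 0.31 [312.79168788 230.55699389]
0 -0.31 [301.10243254 208.81081003]
0 0.31 [316.46833558 229.30836238]
0.07 -0.31 [304.59249341 207.89375542]
0.07 0.31 [320.0846817  228.21521192]
0.37 -0.31 [319.38602857 206.72456566]
0.37 0.31 [334.49663582 225.37300595]
```

Emit:
servo_tool(
  rows=[0,0.0085,-0.0016,0.003,0,0,0,0,0.0085,-0.0016,0.003,0,0,0,0,0.0085,-0.0016,0.002,0,0,0,0,0.0019,0.0098,0,0,0,0,0,0.0019,0.0098,0,0,0,0,0,0.0019,0.0098,0,0,0,0,0,0.0019,0.0098,0,0,0,0,0,0.0019,0.0098,0,0,0,0,0,0.0019,0.0098,0,0,0,0],
)

```text
time_s: 5.32
position: [0.6155, 0.0341, 0.1303]
tool_rot: [[0.982, -0.0, 0.187], [-0.187, 0.0, 0.982], [-0.0, -1.0, 0.0]]
ft_force: [-0.2, 0.0, 0.1]
grip_width: 0.0003
```

Emit:
servo_tool(
  rows=[0,-0.0088,0.0017,0,0,0,0,0,-0.0088,0.0017,0,0,0,0,0,-0.0088,0.0017,0,0,0,0,0,-0.0088,0.0017,0,0,0,0,0,-0.0088,0.0017,0,0,0,0,0,-0.0088,0.0017,0,0,0,0,0,0,0,0,0,0,0],
)

```text
time_s: 5.9
position: [0.5616, 0.0439, 0.1305]
tool_rot: [[0.982, -0.001, 0.187], [-0.187, 0.0, 0.982], [-0.001, -1.0, -0.0]]
ft_force: [-0.2, 0.2, 0.7]
grip_width: 0.0002
```

```bash
python3 -c "
from h import *
lever();look('a5')"
```

```text
knob px [300.22375691 207.49723757] [293 193  15  32 362] fore,side [ 0.016 -0.387]
6.0 shaker pos [0.0025 0.0955] 0.1305726973404567 F [0.6 0.5]
```

View pics/a5.png

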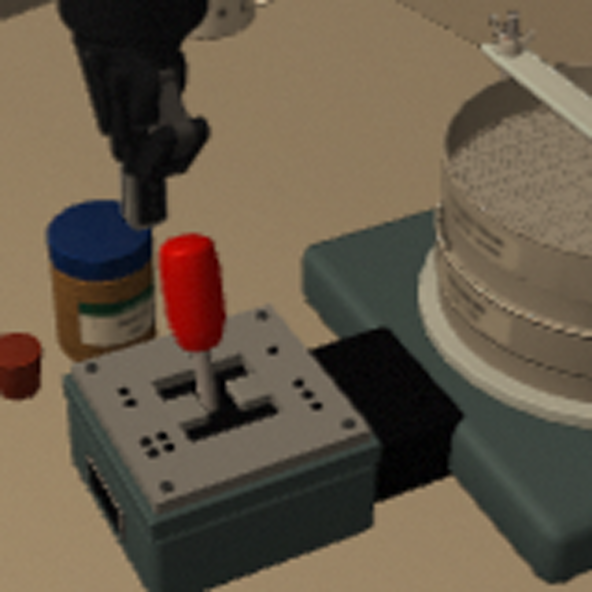

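Emit:
servo_tool(
  rows=[0,-0.001,-0.0049,0.003,0,0,0,0,-0.001,-0.0049,0.003,0,0,0,0,-0.001,-0.0049,0,0,0,0,0,-0.001,-0.0049,0,0,0,0,0,-0.001,-0.0049,0,0,0,0,0,-0.001,-0.0049,0,0,0,0,0,-0.001,-0.0049,0,0,0,0,0,-0.001,-0.0049,0,0,0,0,0,-0.001,-0.0049,0,0,0,0],
)

```text
time_s: 6.75
position: [0.5538, -0.0016, 0.1365]
tool_rot: [[0.982, 0.0, 0.187], [-0.187, 0.0, 0.982], [0.0, -1.0, 0.0]]
ft_force: [0.0, 3.7, 2.1]
grip_width: 0.0
```

```bash
python3 -c "
from h import *
lever();look('a6')"
```

```text
knob px [303.52054795 210.12328767] [297 196  15  32 365] fore,side [ 0.012 -0.23 ]
6.85 shaker pos [0.0019 0.0492] 0.13634852907947137 F [0.4 2.1]
```

View pics/a6.png

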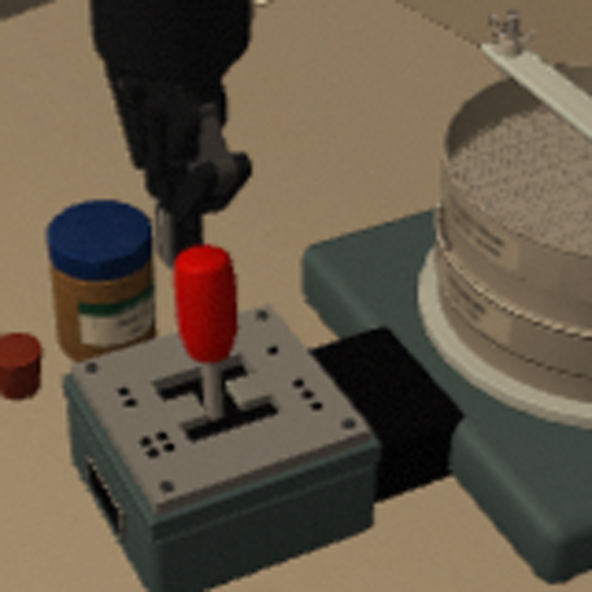

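Emit:
servo_tool(
  rows=[0,-0.001,-0.0049,0,0,0,0,0,-0.001,-0.0049,0,0,0,0,0,-0.001,-0.0049,0,0,0,0,0,-0.001,-0.0049,0,0,0,0,0,-0.001,-0.0049,0,0,0,0,0,-0.001,-0.0049,0,0,0,0,0,-0.001,-0.0049,0,0,0,0],
)

```text
time_s: 7.43
position: [0.5468, -0.0362, 0.1363]
tool_rot: [[0.982, 0.0, 0.187], [-0.187, -0.0, 0.982], [0.0, -1.0, -0.0]]
ft_force: [0.0, 1.9, 1.7]
grip_width: -0.0001
```

```bash
python3 -c "
from h import *
lever();look('a7')"
```

```text
knob px [310.06134969 217.11349693] [303 204  18  30 326] fore,side [0.017 0.024]
7.5333 shaker pos [0.0015 0.0141] 0.13630111818613694 F [-0.4  1. ]
```

View pics/a7.png

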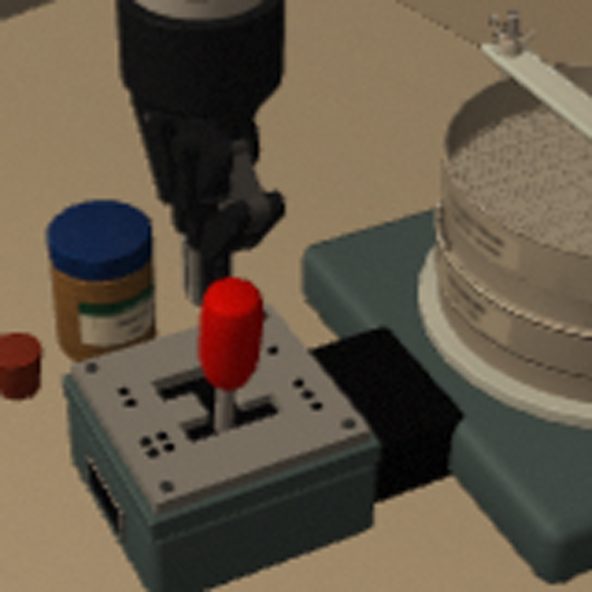

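Emit:
servo_tool(
  rows=[0,-0.0008,-0.0039,0,0,0,0,0,-0.0008,-0.0039,0,0,0,0,0,-0.0008,-0.0039,0,0,0,0,0,0,0,0,0,0,0],
)

```text
time_s: 7.87
position: [0.5443, -0.0479, 0.1361]
tool_rot: [[0.982, -0.0, 0.188], [-0.188, -0.0, 0.982], [-0.0, -1.0, -0.0]]
ft_force: [0.5, 1.2, 0.1]
grip_width: -0.0003
```

```bash
python3 -c "
from h import *
lever();look('a8')"
```

```text
knob px [312.78301887 220.99371069] [305 209  19  28 318] fore,side [0.018 0.129]
7.9667 shaker pos [0.0013 0.0028] 0.1361989461253952 F [0.4 1.2]
```

View pics/a8.png

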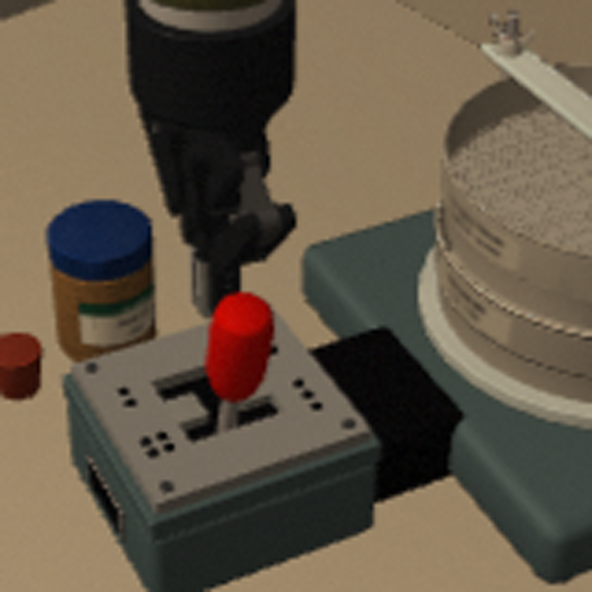

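Emit:
servo_tool(
  rows=[0,-0.0008,-0.0039,0,0,0,0,0,-0.0008,-0.0039,0,0,0,0,0,0,0,0,0,0,0],
)

```text
time_s: 8.22
position: [0.5426, -0.0556, 0.1361]
tool_rot: [[0.982, -0.001, 0.188], [-0.188, 0.0, 0.982], [-0.001, -1.0, -0.0]]
ft_force: [0.6, 2.0, -0.3]
grip_width: 0.0001
```

Emit:
servo_tool(
  rows=[0,-0.0008,-0.0039,0,0,0,0,0,0,0,0,0,0,0],
)

```text
time_s: 8.38
position: [0.5418, -0.0595, 0.1363]
tool_rot: [[0.982, -0.0, 0.188], [-0.188, -0.0, 0.982], [-0.0, -1.0, -0.0]]
ft_force: [-0.2, 1.7, 0.2]
grip_width: -0.0002
```

```bash
python3 -c "
from h import *
lever();look('a9')"
```

```text
knob px [315.46056782 224.82334385] [307 213  20  27 317] fore,side [0.024 0.222]
8.4833 shaker pos [ 0.0012 -0.0091] 0.13630123980651485 F [0.4 0.8]
```

View pics/a9.png

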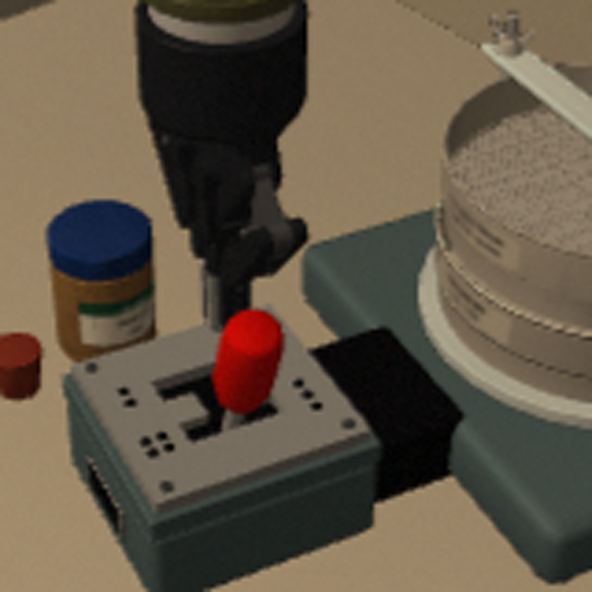

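Side lean about 0.22 and still moving freely; continue until the leg wall gives a force rise.

Emit:
servo_tool(
  rows=[0,-0.0008,-0.0039,0,0,0,0,0,0,0,0,0,0,0],
)

```text
time_s: 8.65
position: [0.5412, -0.0633, 0.1363]
tool_rot: [[0.982, -0.0, 0.187], [-0.187, -0.0, 0.982], [-0.0, -1.0, -0.0]]
ft_force: [-0.5, 1.9, -0.0]
grip_width: 0.0002
```

Emit:
servo_tool(
  rows=[0,-0.0006,-0.0029,0,0,0,0,0,0,0,0,0,0,0],
)

```text
time_s: 8.82
position: [0.5406, -0.0659, 0.1363]
tool_rot: [[0.982, 0.0, 0.188], [-0.188, 0.0, 0.982], [-0.0, -1.0, 0.0]]
ft_force: [0.9, 3.1, -1.1]
grip_width: 0.0002
```

```bash
python3 -c "
from h import *
lever();look('a10')"
```

```text
knob px [316.7254902  227.30065359] [308 216  20  26 306] fore,side [0.022 0.275]
8.9167 shaker pos [ 0.0012 -0.0159] 0.13632775053885215 F [-0.1  2.6]
```

View pics/a10.png

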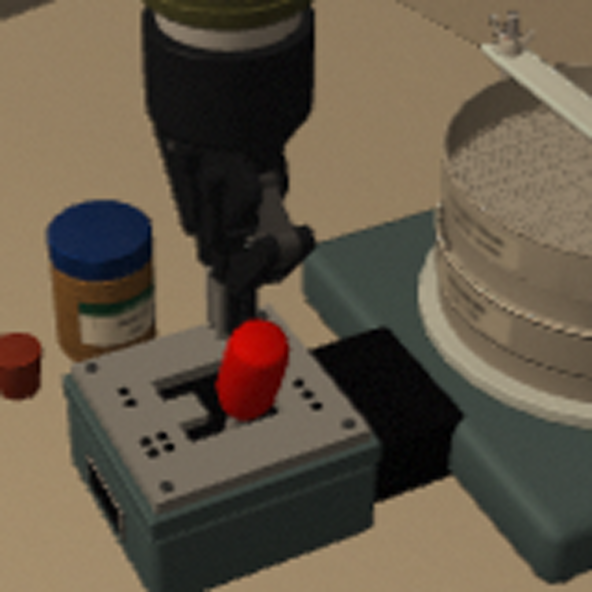

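Emit:
servo_tool(
  rows=[0,-0.0006,-0.0029,0,0,0,0,0,0,0,0,0,0,0],
)

```text
time_s: 9.08
position: [0.5402, -0.0677, 0.1362]
tool_rot: [[0.982, 0.0, 0.187], [-0.187, 0.003, 0.982], [-0.0, -1.0, 0.003]]
ft_force: [2.9, 8.3, -1.8]
grip_width: -0.0001
```

Emit:
servo_tool(
  rows=[0,-0.0004,-0.002,0,0,0,0,0,0,0,0,0,0,0],
)

```text
time_s: 9.25
position: [0.5399, -0.0686, 0.136]
tool_rot: [[0.982, 0.001, 0.187], [-0.187, 0.005, 0.982], [-0.0, -1.0, 0.005]]
ft_force: [4.6, 14.2, -2.4]
grip_width: 0.0002
```

```bash
python3 -c "
from h import *
lever();look('a11')"
```

```text
knob px [317.34527687 228.17915309] [309 217  20  27 307] fore,side [0.024 0.295]
9.35 shaker pos [ 0.001  -0.0187] 0.13605868205192678 F [ 0.8 15.2]
```

Emit:
servo_tool(
  rows=[0,0.0019,0.0098,0,0,0,0,0,0.0019,0.0098,0,0,0,0,0,0.0019,0.0098,0,0,0,0,0,0.0019,0.0098,0,0,0,0,0,0.0019,0.0098,0,0,0,0,0,-0.0118,0.0023,0,0,0,0,0,-0.0118,0.0023,0,0,0,0,0,-0.0118,0.0023,0,0,0,0,0,-0.0118,0.0023,0,0,0,0,0,-0.0098,0.0019,0,0,0,0],
)

```text
time_s: 10.18
position: [0.4915, -0.0099, 0.1364]
tool_rot: [[0.982, -0.0, 0.187], [-0.187, -0.0, 0.982], [-0.0, -1.0, -0.0]]
ft_force: [0.1, 0.1, -1.1]
grip_width: -0.0
```

Emit:
servo_tool(
  rows=[0,-0.0015,-0.008,-0.003,0,0,0,0,-0.0015,-0.008,-0.003,0,0,0,0,-0.0015,-0.008,-0.003,0,0,0,0,-0.0015,-0.008,-0.003,0,0,0,0,-0.0015,-0.008,-0.003,0,0,0,0,-0.0015,-0.008,-0.003,0,0,0,0,-0.0015,-0.008,0,0,0,0,0,-0.0015,-0.008,0,0,0,0,0,0,0,0,0,0,0],
)

```text
time_s: 10.93
position: [0.4802, -0.0761, 0.1184]
tool_rot: [[0.982, 0.0, 0.189], [-0.189, -0.0, 0.982], [0.0, -1.0, -0.0]]
ft_force: [-0.1, -0.1, -0.8]
grip_width: -0.0003
```

```bash
python3 -c "
from h import *
lever();look('a12')"
```

```text
knob px [317.29126214 228.02265372] [309 217  20  27 309] fore,side [0.025 0.292]
11.0333 shaker pos [-0.0564 -0.0363] 0.11844694698207994 F [-0.4  0.4]
```

View pics/a12.png

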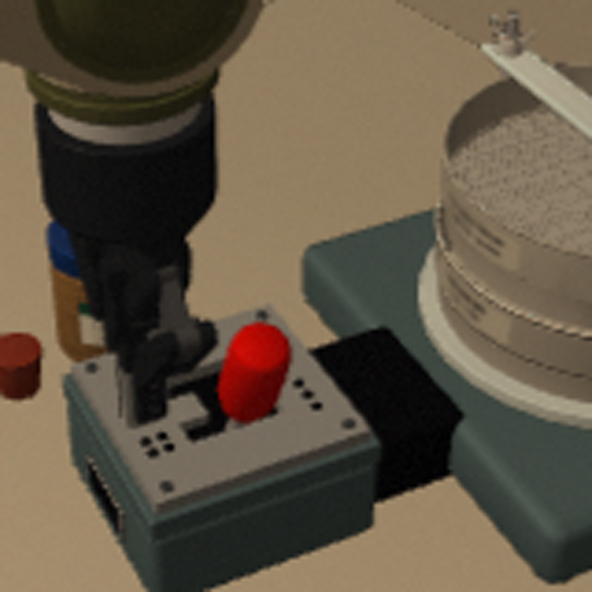

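Emit:
servo_tool(
  rows=[0,0.0079,-0.0015,0,0,0,0,0,0.0079,-0.0015,0,0,0,0,0,0.0049,-0.001,0,0,0,0,0,0.0049,-0.001,0,0,0,0,0,0.0049,-0.001,0,0,0,0,0,0.0049,-0.001,0,0,0,0,0,0.0049,-0.001,0,0,0,0,0,0,0,0,0,0,0],
)

```text
time_s: 11.7
position: [0.5209, -0.0826, 0.1183]
tool_rot: [[0.982, -0.0, 0.187], [-0.187, 0.0, 0.982], [-0.0, -1.0, 0.0]]
ft_force: [-1.4, 0.4, 0.6]
grip_width: -0.0
```

```bash
python3 -c "
from h import *
lever();look('a13')"
```

```text
knob px [322.83730159 229.02777778] [313 217  22  25 252] fore,side [0.111 0.338]
11.8 shaker pos [-0.0152 -0.0361] 0.11823974430401112 F [-0.1  0.4]
```

View pics/a13.png

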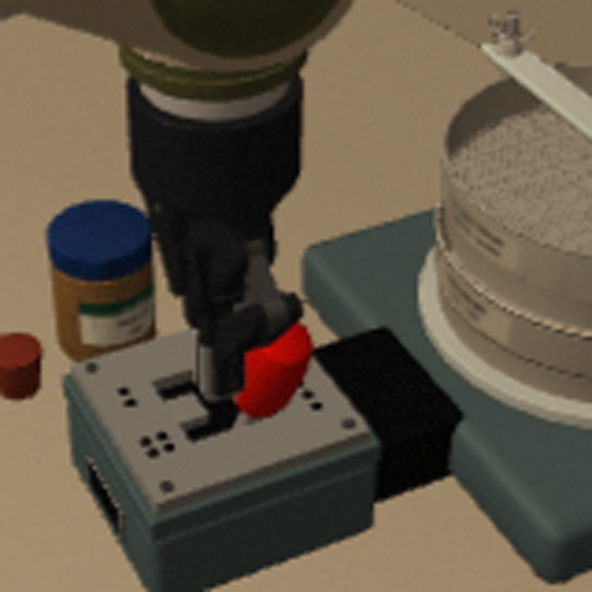

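Lever is moving forward in the right leg. Continue in small steps, watching force.

Emit:
servo_tool(
  rows=[0,0.0039,-0.0008,0,0,0,0,0,0.0039,-0.0008,0,0,0,0,0,0.0039,-0.0008,0,0,0,0,0,0.0039,-0.0008,0,0,0,0,0,0,0,0,0,0,0],
)

```text
time_s: 12.22
position: [0.5361, -0.0854, 0.1181]
tool_rot: [[0.982, -0.001, 0.187], [-0.187, 0.001, 0.982], [-0.001, -1.0, 0.001]]
ft_force: [-0.9, 1.8, 0.5]
grip_width: 0.0002
```

Emit:
servo_tool(
  rows=[0,0.0029,-0.0006,0,0,0,0,0,0.0029,-0.0006,0,0,0,0,0,0,0,0,0,0,0],
)

```text
time_s: 12.47
position: [0.5417, -0.0867, 0.1179]
tool_rot: [[0.982, -0.001, 0.187], [-0.187, 0.001, 0.982], [-0.001, -1.0, 0.0]]
ft_force: [-1.7, 0.7, -0.7]
grip_width: 0.0002
```

Emit:
servo_tool(
  rows=[0,0.002,-0.0004,0,0,0,0,0,0,0,0,0,0,0],
)

```text
time_s: 12.63
position: [0.5438, -0.0873, 0.1181]
tool_rot: [[0.982, -0.001, 0.187], [-0.187, 0.0, 0.982], [-0.001, -1.0, 0.0]]
ft_force: [-3.1, 1.8, 0.0]
grip_width: 0.0001
```

```bash
python3 -c "
from h import *
lever();look('a14')"
```

```text
knob px [333.84067797 227.03389831] [322 215  25  26 295] fore,side [0.341 0.343]
12.7333 shaker pos [ 0.0085 -0.0365] 0.11827621539699822 F [-2.1  1.4]
```

Emit:
servo_tool(
  rows=[0,0.002,-0.0004,0,0,0,0,0,0,0,0,0,0,0],
)

```text
time_s: 12.9
position: [0.5454, -0.0877, 0.1181]
tool_rot: [[0.982, -0.002, 0.187], [-0.187, 0.0, 0.982], [-0.002, -1.0, 0.0]]
ft_force: [-5.1, 1.4, 0.2]
grip_width: -0.0002
```

Emit:
servo_tool(
  rows=[0,0.002,-0.0004,0,0,0,0,0,0,0,0,0,0,0],
)

```text
time_s: 13.07
position: [0.5464, -0.0878, 0.1178]
tool_rot: [[0.982, -0.004, 0.187], [-0.187, 0.001, 0.982], [-0.005, -1.0, 0.0]]
ft_force: [-9.4, 2.5, 0.3]
grip_width: 0.0002
```

```bash
python3 -c "
from h import *
lever();look('a15')"
```

```text
knob px [334.83161512 226.86254296] [323 215  25  25 291] fore,side [0.363 0.342]
13.1667 shaker pos [ 0.011  -0.0363] 0.11787741048889865 F [-9.5  1.1]
```

View pics/a15.png

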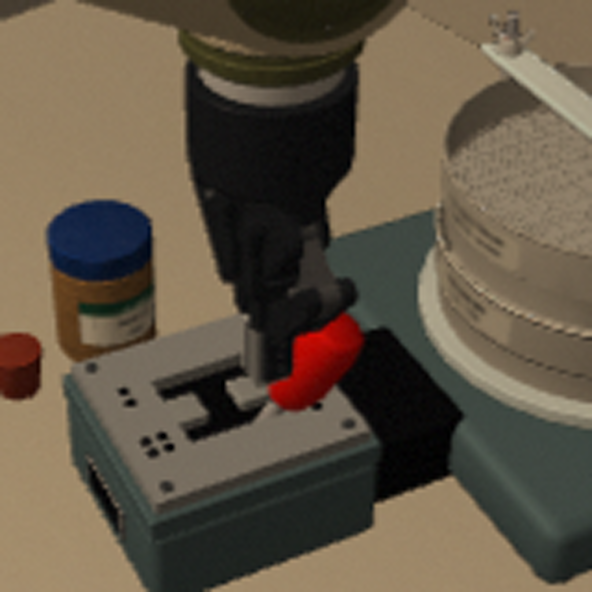

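Emit:
servo_tool(
  rows=[0,0.002,-0.0004,0,0,0,0,0,0,0,0,0,0,0],
)

```text
time_s: 13.33
position: [0.5471, -0.0878, 0.1176]
tool_rot: [[0.982, -0.008, 0.187], [-0.187, 0.002, 0.982], [-0.008, -1.0, 0.0]]
ft_force: [-15.1, 3.6, 3.7]
grip_width: 0.0002
```

Emit:
servo_tool(
  rows=[0,-0.0049,0.001,0,0,0,0,0,-0.0079,0.0015,0,0,0,0,0,-0.0098,0.0019,0,0,0,0,0,-0.0147,0.0029,0,0,0,0,0,-0.0147,0.0029,0.01,0,0,0,0,-0.0147,0.0029,0.02,0,0,0,0,-0.0147,0.0029,0.02,0,0,0,0,-0.0147,0.0029,0.03,0,0,0,0,-0.0147,0.0029,0.03,0,0,0,0,0,0,0,0,0,0],
)

```text
time_s: 14.17
position: [0.4394, -0.0672, 0.2338]
tool_rot: [[0.982, 0.01, 0.187], [-0.187, -0.005, 0.982], [0.011, -1.0, -0.003]]
ft_force: [0.9, -0.2, 0.6]
grip_width: 0.0003
```

Emit:
servo_tool(
  rows=[0,0,0.03,0.01,0,0,0,0,0,0.03,0,0,0,0,0,0,0.03,0,0,0,0,0,0,0.03,0,0,0,0,0,0,0.03,0,0,0,0,0,0,0.03,0,0,0,0,0,0,0.03,0,0,0,0,0,0,0.03,0,0,0,0,0,0,0.03,0,0,0,0,0,0,0,0,0,0,0],
)

```text
time_s: 15.0
position: [0.4391, 0.207, 0.2383]
tool_rot: [[0.983, 0.002, 0.184], [-0.184, 0.002, 0.983], [0.002, -1.0, 0.002]]
ft_force: [0.8, -1.0, 0.3]
grip_width: -0.0001
```

```bash
python3 -c "
from h import *
lever();look('a16')
t=env.get_image('top')[:,:,::-1]
cv2.imwrite('pics/t16.png',cv2.resize(t[160:260,260:440],None,fx=4,fy=4,interpolation=cv2.INTER_CUBIC))"
```

```text
knob px [333.76098901 225.47527473] [322 213  25  27 364] fore,side [0.353 0.311]
15.1 shaker pos [-0.1496  0.2297] 0.2382426892323368 F [ 0.3 -0.7]
```

View pics/a16.png

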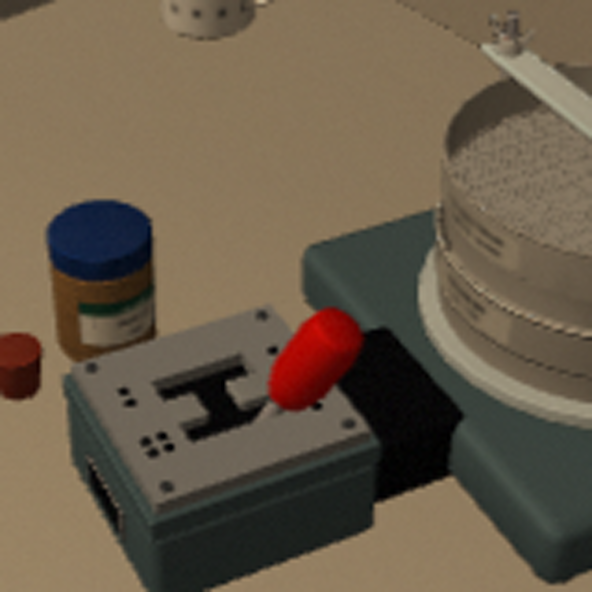

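View pics/t16.png

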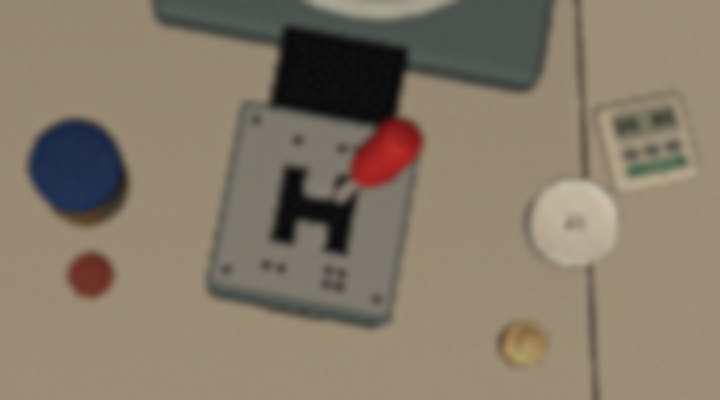

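```bash
python3 -c "
from h import *
lever(); print(env.close_job())"
```

```text
knob px [333.75890411 225.50136986] [322 213  25  27 365] fore,side [0.353 0.311]
the job is handed in; nothing more can be done
None
```

The lever is in third gear and the job is handed in. I pushed it with shut fingertips only: back out of first, right across the passage, then forward in the right leg until it met the end stop. The arm then backed off and moved clear.

- **Lever position:** the last two pictures, taken after I let go, gave the same reading: fore lean about 0.353 rad and side lean about +0.311 rad. The fore lean is slightly under the nominal 0.37, which is within my camera error. While I pushed, the last three 2 mm steps raised the force to 5, 9 and 15 N and the tool moved less each time. I take that as the lever being against the stop.
- **Slot end not seen:** the grip hid the far end of the third slot in both cameras. "Fully home" therefore rests on the force rise and the lean estimate, not on a direct view.
- **Starting position:** the lever seemed to start at a fore lean of only about 0.15–0.2 rad, not at the end of first. It was still forward of the passage, and the order of moves was as asked.
- **Surroundings:** in the last top view the jar, tin, weight, stopper and timer were where they began. The highest force I read was about 15 N, and the job took about 15 s.

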